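Take a worktop sample out of the lever arch file

ROBOT

A 6-joint arm with a two-finger parallel gripper is mounted at the origin on the work surface. World frame = base frame: x ahead of the robot, y to its left, z up, the work surface at z = 0. Lengths are in m, angles in rad, forces in N, time in s.
With the tool pointing down it reaches from about 0.25 to 0.775 m from the base axis. Payload 4 kg.
Tool frame: the origin (TCP) lies midway between the tips of the shut fingers; the grasp point (between the pads) lies 19 mm behind it; z points along the fingers, x is the direction in which the jaws open and shut, and the axes are right-handed (so a half turn about z gives the same grasp; the last joint's range is limited). The gripper opens to 94 mm and grips with 3 to 60 N. Pads are 16 mm wide; open, the fingers measure 119 mm over their backs; the gripper's body (75 mm by 177 mm) begins 78 mm behind the grasp point.
Start: joints at [-1.279, 0.087, 1.371, -0, 1.684, -0.103], TCP at [0.212, -0.508, 0.206] pointing down, gripper open.
Joint ranges: [-3.1, 3.1], [-0.76, 2.03], [0.27, 2.55], [-1.08, 4.22], [0.17, 2.65], [-2.57, 2.57]. Speed limits (rad/s): [2.79, 2.79, 3.14, 3.14, 3.14, 3.14].

INTERFACE

Orientations are given as [roll, pitch, yaw] about the fixed x, y, z axes, in that order (R = Rz(yaw) Ry(pitch) Rx(roll)).
In Python, from bench import robot gives the robot as it stands.
- The arm moves only by the shell command python3 -m handwheel 'ROWS'. ROWS is a JSON object of lists of equal length, an entry for each row: "delta_pos": the shift along the tool's x, y, z in mm, a list of three; "rotation": the turn, a rotation vector about the tool's x, y, z in rad, a list of three; "claw": the closure, from -1 (fully open) to 1 (shut). In form: {"delta_pos": [[tx, ty, tz], ...], "rotation": [[wx, wy, wz], ...], "claw": [claw, ...]}. A call has exactly 8 rows; each row shifts and turns the commanded pose from where the row before left it, along the tool's axes as they then stand; what a row does not reach is not made up. A row lasts 1/8 s, in which the tool goes at most 62.5 mm and 10.7 degrees, less where a joint would pass 70% of its speed; a pose out of reach is approached as far as the arm can. A call with a gripper value outside its range is refused whole. The fingers move at their own pace and stop on an object; the grip force is fixed at half the most. Time passes only in rows, so rows that do not move let the fingers close, or fill a call up. It gives the time, the measured TCP pose, the force and the opening at its end, in the units of the state.
- robot.get_obs(): the state, without advancing time (a new reading comes with each control period).
- robot.snapshot(name): name is "scene" or "top" or "wrist"; returns a dict with "color" (480x640x3 uint8, red, green, blue), "intrinsics" (3x3 intrinsics, pixels), "k1" (the pictures are not rectified: a ray, as slopes to the right and down, at radius r is drawn at 1 + k1 r^2 times it, then the intrinsics apply), "eye" and "rotation" of the camera in the world. Camera axes: x right, y down, z forward; pixel columns grow to the right and rows downward; lengths in m; the calibration is good to about 2 mm. A picture is of the moment at which its call begins. There is no depth.
- robot.close_job(): hands the job in, once; it reports no verdict.
The state is a dict: "time": time; "joint_positions": joint angles; "qvel": joint speeds; "joint_torque": joint torques, N m; "tool_pos": TCP position; "ee_rot": TCP orientation; "wrist_force": force on the tool from outside, world axes, zero at the start; "wrist_torque": the same for the moment, N m; "width": finger opening in m.
Only numpy, scipy, OpenCV 4.12 (cv2) and the standard library are available. Lean on these libraries where they do the work, as an engineer would, in place of code of your own. Each camera call takes 0.05 s, during which the arm holds its last target.

TASK

In the kitchen that is being refitted, lift the lever of the lever arch file all the way up so that its rings swing open, then take the top worktop sample off the two posts and lay it flat, roughly centred, on the wooden board; set it down, do not drop it. Then press the lever fully down again to close the rings and let go. Leave the other things on the worktop where they are.

Things in the scene. Friction and masses are not known exactly. Their poses are not given: they have to be found in the camera images.
- file: Blue cloth-covered lever arch file lying opened flat, fixed, covers 3 mm thick, x -115 to +280 mm, y -165 to +115 mm. Origin on the worktop midway between its two upright steel posts (6 mm thick, tops 63 mm above the worktop, at x = 0, y = -40 and +40 mm); z up. The steel mechanism runs along y.
- arch_shaft (a point): Middle of the low shaft (6 mm thick, along the file's y), at (40, 0, 10) mm in the file's frame. At y = -40 and +40 mm it carries two curved steel arches, 67 mm high, that close over the post tops. Lifting the lever swings them 0.8 rad away towards +x (then up to about 76 mm high), freeing the posts.
- stack_top (a point): Centre of the top of the stack of two fixed samples (42 x 166 mm) that stay in the file under the sample to be taken; at (0, 0, 30) mm in the file's frame, 30 mm above the worktop.
- lever (a joint): Angle of the file's steel lever: 0 = lying down, rings closed; 1.2 rad = fully up, rings open (both are hard stops). It is stiff and stays where it is left: about 3 N at its tip moves it either way. It drives the arches.
- lever_tip (a point): Centre of the roll at the lever's free end: steel cylinder 12 mm in diameter, 22 mm long, along the file's x axis, so it can be pinched from above across its length and turns between the fingers. In the file's frame: lever down (40, -148, 30) mm, 21 mm gap beneath; it rises in an arc towards file +y; fully up (40, -88, 106) mm.
- lever_hinge (a point): Point on the lever's hinge line (along the file's x axis), at (40, -62, 24) mm in the file's frame. It does not move with the lever. With the lever down the tip lies 86 mm from it towards file -y and 6 mm higher.
- sample: Top worktop sample, a loose grey plate 44 (x) x 170 (y) x 12 (z) mm, about 120 g, with two 11 mm holes 80 mm apart on its long axis. Origin: centre of its underside. At the start it lies on the stack, underside 30 mm above the worktop, threaded on the posts, axes along the file's; it must rise 35 mm to clear the posts.
- board_top (a point): Centre of the top face of the wooden board, a plain flat board 150 (x) x 200 (y) x 18 mm, fixed, its top 18 mm above the worktop; it is either nearer or farther than the white tray of like size. Axes along the board's sides, z up.
- tray: White low-rimmed tray, 150 x 200 x 22 mm, fixed, origin under its centre. A bowl stands in it. Not the place for the sample.
- bowl: White bowl in the tray, 90 mm wide, 45 mm high. Bystander; origin under its centre.
- mug: Blue mug, 80 mm wide, 90 mm high. Bystander; origin under its centre.
- jar: Glass jar, 72 mm wide, 110 mm high. Bystander; origin under its centre.
- bottle: White plastic bottle, 64 mm wide, 190 mm high. Bystander; origin under its centre.
- screwdriver: Screwdriver lying on the file's far cover. Bystander; origin at its middle.
- tape_measure: Grey tape measure, 60 x 60 x 34 mm, on the file's far cover. Bystander; origin under its centre.
- spoon: Wooden spoon lying on the worktop. Bystander; origin at its middle.
Things that resemble listed ones, but are neither listed nor needed, are in the scene too. Several things have the shape of the sample; the one meant has the colours described above.

How it is judged:
On the way, in this order (a step that is already met when the one before it is completed fails the run):
1. the lever is lifted fully (over 1.05 rad) while the sample still lies on its stack (risen under 8 mm) (value of joint lever above 1.05 rad and z of sample in the frame of file below 0.038 m), for 0.2 s.
2. the sample lies flat on the wooden board, let go, its centre within 60 mm of the board's (horizontal distance between sample and board_top below 0.06 m and z of sample in the frame of board_top below 0.006 m and angle between sample's own z axis and vertical below 0.08 rad and contact force between sample and the fingers below 0.1 N), for 0.2 s.
At the end, for the whole second after the job is handed in: The lever is down (under 0.1 rad), so the rings are closed, and the sample lies still and flat (within 0.08 rad, underside within 6 mm of the board's top) on the wooden board, its centre within 60 mm of the board's centre (value of joint lever below 0.1 rad and horizontal distance between sample and board_top below 0.06 m and z of sample in the frame of board_top below 0.006 m and angle between sample's own z axis and vertical below 0.08 rad and linear speed of sample below 0.02 m/s); the robot touches nothing.
It fails at once if the sample is dropped or thrown (over 0.7 m/s while not held by the fingers) (linear speed of sample above 0.7 m/s and contact force between sample and the fingers below 0.1 N).
It fails at once if a bystander is moved more than 40 mm (distance of any of bowl, mug, jar, bottle, screwdriver, tape_measure, spoon from where it was at the start of the episode above 0.04 m).
It also fails if it takes over 61 s, if anything falls off the work surface, if the arm or the gripper's body presses on something with over 40 N, if the wrist force passes 120 N, or if a joint passes its speed limit or range.

## Working session

There is one attempt and no reset: what is moved stays moved. The work goes in short steps, Python scripts to look and compute and a shell command to move; the robot and the scene stay as the last step left them, time stands still between calls to the robot, and variables do not carry over. Pictures are saved under pics/ and viewed, and the job is handed in when it is done.

```bash
mkdir -p pics; ls; cat > h.py <<'E'
import numpy as np, cv2, json
from bench import robot
def snap(name, fn=None):
    s=robot.snapshot(name)
    if fn: cv2.imwrite('pics/'+fn, s['color'][:,:,::-1])
    return s
def ray(s,u,v):
    K=np.array(s['intrinsics']);k=s['k1']
    D=np.array([k,0,0,0,0.0])
    p=cv2.undistortPoints(np.array([[[u,v]]],float),K,D)[0,0]
    # check model: distorted = p*(1+k r^2)
    d=np.array(s['rotation'])@np.array([p[0],p[1],1.0])
    return np.array(s['eye']),d
def onz(s,u,v,z):
    e,d=ray(s,u,v); return e+d*(z-e[2])/d[2]
def tri(s1,p1,s2,p2):
    e1,d1=ray(s1,*p1);e2,d2=ray(s2,*p2)
    A=np.stack([d1,-d2],1);t=np.linalg.lstsq(A,e2-e1,rcond=None)[0]
    a=e1+d1*t[0];b=e2+d2*t[1];return (a+b)/2,np.linalg.norm(a-b)
def proj(s,P):
    R=np.array(s['rotation']);e=np.array(s['eye']);c=R.T@(np.array(P)-e)
    x,y=c[0]/c[2],c[1]/c[2];f=1+s['k1']*(x*x+y*y)
    return (np.array(s['intrinsics'])@np.array([x*f,y*f,1]))[:2]
E
python3 - <<'E'
from h import *
for n in ['scene','top','wrist']:
    s=snap(n,n+'0.png'); print(n,s['intrinsics'],s['k1'],s['eye'],s['rotation'])
    import pickle; pickle.dump(s,open(n+'0.pkl','wb'))
print(robot.get_obs())
E
```

```text
pics
scene [[565.26618616   0.         318.68402238]
 [  0.         565.26618616 241.85192554]
 [  0.           0.           1.        ]] -0.1791863490373706 [0.94397948 0.43277995 1.00433076] [-2.52250803e+00 -1.84793807e-03  2.44567623e+00]
top [[581.35194883   0.         332.4682762 ]
 [  0.         581.35194883 252.89730478]
 [  0.           0.           1.        ]] -0.17865064562421565 [ 0.26168622 -0.06245518  1.45627533] [-2.96362639 -0.02794282 -1.55685238]
wrist [[405.20518617   0.         315.88460155]
 [  0.         405.20518617 246.33300815]
 [  0.           0.           1.        ]] -0.0923988630803746 [ 0.276983   -0.47961283  0.38335872] [ 2.89779224e+00  2.05180341e-03 -1.17541939e+00]
{'time': 0.15, 'joint_positions': array([-1.27909864e+00,  8.78245452e-02,  1.37187508e+00,  6.04089975e-07,
        1.68358393e+00, -1.03087737e-01]), 'qvel': array([-0.00109413, -0.00233586, -0.00362813,  0.00057353,  0.0011801 ,
        0.00029177]), 'joint_torque': array([ 1.46910807e-03, -3.40643656e+01, -3.02793252e+01,  7.19224988e-02,
        3.04908003e-02, -1.05756631e-04]), 'tool_pos': array([ 0.21142068, -0.50730279,  0.2045678 ]), 'ee_rot': array([-3.14141805e+00,  1.68186180e-03, -1.17601069e+00]), 'wrist_force': array([-0.48668139,  0.42818723,  0.56054461]), 'wrist_torque': array([-0.00911698,  0.00832838, -0.04384594]), 'width': 0.09404694721575588}
```

```bash
cat > fix.py <<'E'
E
python3 - <<'E'
t=open('h.py').read()
t=t.replace("from bench import robot\n","from bench import robot\nfrom scipy.spatial.transform import Rotation as Ro\ndef RM(s): return Ro.from_euler('xyz',s['rotation']).as_matrix()\n")
t=t.replace("np.array(s['rotation'])@","RM(s)@").replace("R=np.array(s['rotation'])","R=RM(s)")
open('h.py','w').write(t)
E
rm fix.py
```

```text
(no output)
```

View pics/scene0.png

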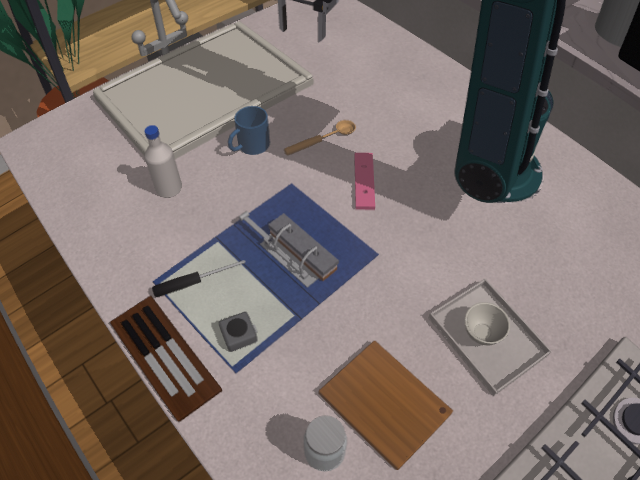

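View pics/top0.png

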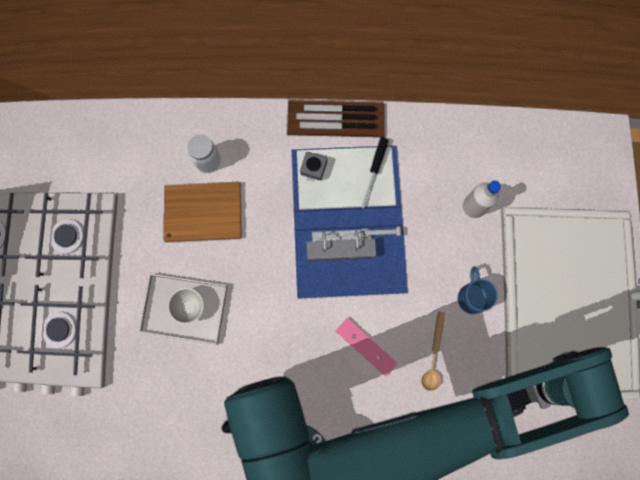

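View pics/wrist0.png

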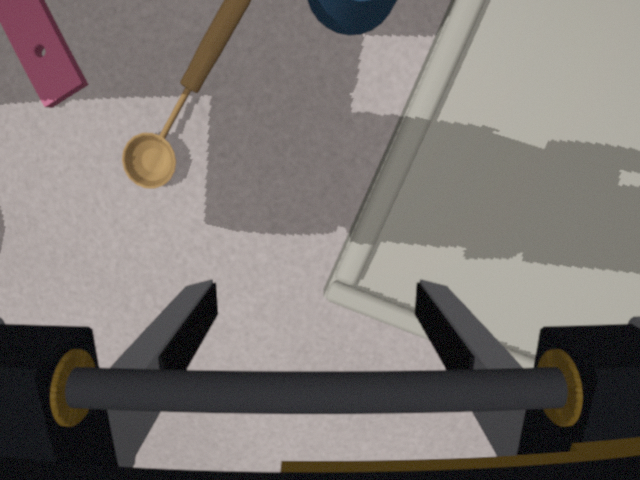

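```bash
python3 - <<'E'
import cv2,numpy as np
t=cv2.imread('pics/top0.png');s=cv2.imread('pics/scene0.png')
a=cv2.resize(t[205:305,285:415],None,fx=5,fy=5,interpolation=cv2.INTER_CUBIC)
cv2.imwrite('pics/ctop.png',a)
a=cv2.resize(s[200:310,225:385],None,fx=5,fy=5,interpolation=cv2.INTER_CUBIC)
cv2.imwrite('pics/cscene.png',a)
E
```

```text
(no output)
```

View pics/ctop.png

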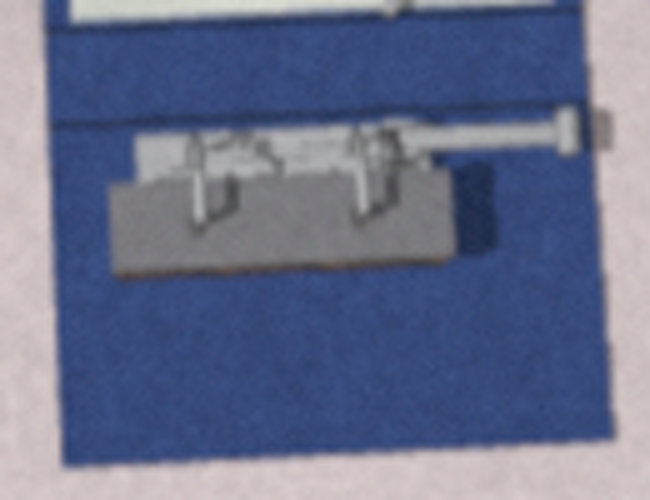

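View pics/cscene.png

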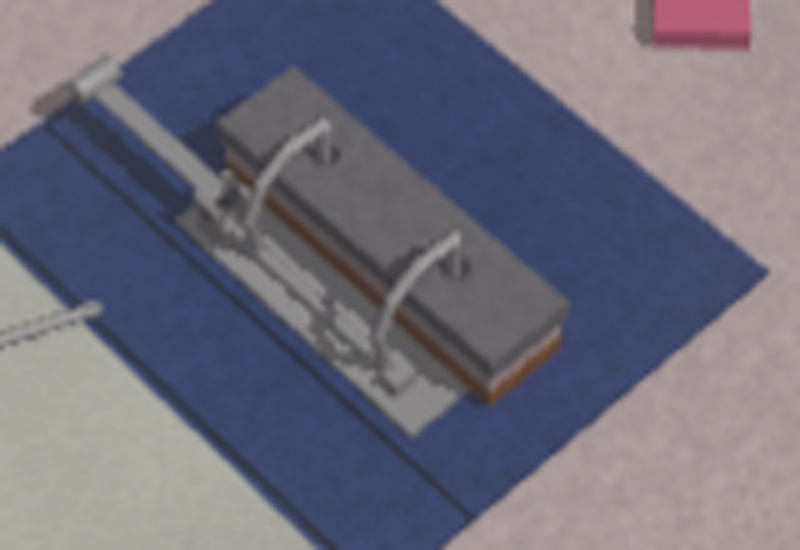

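```bash
python3 - <<'E'
from h import *
import pickle
for n in ['top','scene']:
    s=pickle.load(open(n+'0.pkl','rb')); c=s['color']; hsv=cv2.cvtColor(c,cv2.COLOR_RGB2HSV)
    H,S,V=[hsv[...,i].astype(int) for i in range(3)]
    # sanity of undistort
    P=onz(s,200,200,0.0); print(n,'chk',proj(s,P))
    # file: blue + interior
    m=((H>105)&(H<125)&(S>110)).astype(np.uint8)
    nl,lab,st,ce=cv2.connectedComponentsWithStats(m); 
    k=[i for i in np.argsort(-st[1:,4])+1][:5]; print([(st[i].tolist(),) for i in k])
    m2=np.zeros_like(m)
    ys,xs=np.where(m)
    sel=(xs>285)&(xs<415)&(ys>140)&(ys<305) if n=='top' else (xs>145)&(xs<385)&(ys>175)&(ys<375)
    hull=cv2.convexHull(np.stack([xs[sel],ys[sel]],1).astype(np.int32))
    q=cv2.approxPolyDP(hull,8,True)[:,0]; print('file',q.tolist())
    # refine: fit rectangle in world to hull
    def worldpts(h,z): return np.array([onz(s,float(a),float(b),z)[:2] for a,b in h])
    print(np.round(worldpts(q,0.003),4).tolist())
    dense=[]
    cm=np.zeros_like(m);cv2.fillPoly(cm,[hull],1)
    ct=cv2.findContours(cm,cv2.RETR_EXTERNAL,cv2.CHAIN_APPROX_NONE)[0][0][:,0]
    w=worldpts(ct,0.003); r=cv2.minAreaRect((w*1000).astype(np.float32)); print('file rect mm',r)
    m=((H>5)&(H<20)&(S>115)&(V>70)).astype(np.uint8)
    m=cv2.morphologyEx(m,cv2.MORPH_CLOSE,np.ones((5,5)))
    reg=(slice(175,250),slice(155,250)) if n=='top' else (slice(330,475),slice(310,460))
    mm=np.zeros_like(m);mm[reg]=m[reg]
    ct=max(cv2.findContours(mm,cv2.RETR_EXTERNAL,cv2.CHAIN_APPROX_NONE)[0],key=cv2.contourArea)
    ct=cv2.convexHull(ct)[:,0]
    w=worldpts(ct,0.018); r=cv2.minAreaRect((w*1000).astype(np.float32)); print('board rect',r)
    m=((S<30)&(V>80)&(V<150)).astype(np.uint8)
    reg=(slice(225,265),slice(300,380)) if n=='top' else (slice(210,285),slice(265,345))
    mm=np.zeros_like(m);mm[reg]=m[reg]
    cv2.imwrite(f'pics/m_{n}.png',cv2.resize(mm[reg]*255,None,fx=5,fy=5,interpolation=0))
E
```

```text
top chk [200.00000001 200.        ]
[([293, 147, 114, 151, 7471],), ([488, 181, 13, 12, 120],), ([471, 278, 16, 10, 45],), ([486, 283, 11, 13, 37],), ([464, 302, 11, 11, 30],)]
file [[406, 291], [298, 296], [293, 150], [395, 147]]
[[0.4293, -0.2868], [0.4123, -0.0145], [0.7974, 0.0085], [0.8128, -0.2617]]
file rect mm ((612.013427734375, -138.3671417236328), (390.66461181640625, 277.11126708984375), 3.7047693729400635)
board rect ((623.077880859375, 236.85574340820312), (146.6614532470703, 196.47042846679688), 3.7236204147338867)
scene chk [200. 200.]
[([269, 198, 80, 60, 1277],), ([243, 244, 65, 58, 1161],), ([306, 259, 39, 37, 280],), ([178, 309, 75, 63, 204],), ([153, 258, 39, 27, 174],)]
file [[353, 235], [352, 273], [236, 371], [153, 281], [279, 193], [310, 200]]
[[0.4154, -0.0795], [0.4829, -0.0074], [0.7977, 0.0165], [0.818, -0.2592], [0.4667, -0.2796], [0.4248, -0.217]]
file rect mm ((614.0028076171875, -132.8399200439453), (393.15753173828125, 278.9540100097656), 3.5793566703796387)
board rect ((627.1803588867188, 243.84298706054688), (149.81484985351562, 198.56520080566406), 3.5636932849884033)
```

```bash
python3 - <<'E'
from h import *
import pickle
t=pickle.load(open('top0.pkl','rb'));s=pickle.load(open('scene0.pkl','rb'))
print('tip',tri(t,(398.2,231.2),s,(244.4,215.4)))
ct=lambda u,v:(285+u/5-.4,205+v/5-.4)
cs=lambda u,v:(225+u/5-.4,200+v/5-.4)
for a,b in [((108,185),(568,305)),((455,172),(294,68)),((113,270),(568,305)),((457,258),(294,68))]:
    print(onz(t,*ct(*a),.042), onz(s,*cs(*b),.042))
print('scene corners',[onz(s,*cs(*p),.042).round(4).tolist() for p in [(294,68),(218,122),(490,363),(568,305)]])
print('post arch tops L/R', tri(t,ct(200,215),s,cs(457,240)),tri(t,ct(362,212),s,cs(324,127)))
E
```

```text
tip (array([ 0.57694227, -0.26289556,  0.0259901 ]), np.float64(0.004488871401600769))
[ 0.54391687 -0.03289386  0.042     ] [ 0.50254451 -0.03070448  0.042     ]
[ 0.55391186 -0.20542445  0.042     ] [ 0.51291579 -0.19997319  0.042     ]
[ 0.50122568 -0.03630029  0.042     ] [ 0.50254451 -0.03070448  0.042     ]
[ 0.51042901 -0.2064428   0.042     ] [ 0.51291579 -0.19997319  0.042     ]
scene corners [[0.5129, -0.2, 0.042], [0.556, -0.1976, 0.042], [0.5451, -0.0297, 0.042], [0.5025, -0.0307, 0.042]]
post arch tops L/R (array([ 0.52524057, -0.07714561,  0.05882769]), np.float64(0.0037175236996489997)) (array([ 0.52951092, -0.15766831,  0.05667069]), np.float64(0.0011522208986443053))
```

```bash
cat >> h.py <<'E'
def td(target,yaw=None,n=8,o=None):
    """rows (tool mm, rad) from present pose to target"""
    o=o or robot.get_obs(); p=np.array(o['tool_pos']); R=Ro.from_euler('xyz',o['ee_rot'])
    Rt=Ro.from_euler('xyz',[np.pi,0,yaw]) if yaw is not None else R
    w=(R.inv()*Rt).as_rotvec()
    out=[]; 
    for i in range(n):
        d=(np.array(target)-p)/n
        Ri=R*Ro.from_rotvec(w*i/n); out.append((Ri.inv().apply(d)*1000).round(1).tolist())
    print('pos',out); print('rot each',(w/n).round(4),'total',w.round(4))
YAW=0.064
O=np.array([0.529,-0.117,0])
def F(x,y,z):
    c,s=np.cos(YAW),np.sin(YAW); return O+np.array([(c*x-s*y)/1e3,(s*x+c*y)/1e3,z/1e3])
E
python3 - <<'E'
from h import *
print(F(40,-148,30)); td([.578,-.262,.16],.064)
import pickle
t=pickle.load(open('top0.pkl','rb'));s=pickle.load(open('scene0.pkl','rb'))
print('jar',onz(t,200,146,.11),'bottle',onz(t,493,187,.19),'mug',onz(t,477,294,.09))
E
```

```text
[ 0.57838364 -0.26213875  0.03      ]
pos [[-10.7, -54.1, 5.6], [-2.2, -55.1, 5.6], [6.3, -54.8, 5.6], [14.7, -53.1, 5.6], [22.7, -50.2, 5.6], [30.2, -46.1, 5.6], [37.0, -40.9, 5.6], [42.8, -34.7, 5.6]]
rot each [-1.00e-04  2.00e-04 -1.55e-01] total [-1.20e-03  1.40e-03 -1.24e+00]
jar [0.76521251 0.2327145  0.11      ] bottle [ 0.65222515 -0.46462434  0.19      ] mug [ 0.41422354 -0.44623397  0.09      ]
```

```bash
python3 -m handwheel '{"delta_pos": [[-11,-54,5],[-2,-55,5],[6,-55,5],[15,-53,5],[23,-50,5],[30,-46,5],[37,-41,7],[43,-35,8]], "rotation": [[0,0,-0.155],[0,0,-0.155],[0,0,-0.155],[0,0,-0.155],[0,0,-0.155],[0,0,-0.155],[0,0,-0.155],[0,0,-0.155]], "claw": [-1,-1,-0.9,-0.8,-0.7,-0.6,-0.5,-0.3]}'
python3 - <<'E'
from h import *
import pickle
s=snap('wrist','w1.png');pickle.dump(s,open('w1.pkl','wb'))
print(proj(s,F(40,-148,30)),robot.get_obs())
E
```

```text
time: 1.15
tool_pos: [0.5794, -0.2611, 0.16]
ee_rot: [3.141, 0.0, 0.069]
wrist_force: [0.2, -0.8, 0.2]
width: 0.0636
[313.08102565 240.07268382] {'time': 1.2, 'joint_positions': array([-0.50466286,  0.29504979,  1.22259542,  0.00575706,  1.62508445,
       -0.5831086 ]), 'qvel': array([-0.0546971 , -0.04163623,  0.08025029, -0.04089044,  0.06134535,
        0.10603447]), 'joint_torque': array([ -6.25448897, -49.47773695, -31.34796023,  -1.63358096,
         0.91635609,  -0.21661598]), 'tool_pos': array([ 0.5838381 , -0.25553263,  0.15756331]), 'ee_rot': array([-3.13616813e+00, -2.21709778e-03,  7.87488387e-02]), 'wrist_force': array([ 1.70080735,  1.83175112, -1.72508919]), 'wrist_torque': array([ 0.04933715, -0.16304053, -0.03581457]), 'width': 0.06226296709766399}
```

View pics/w1.png

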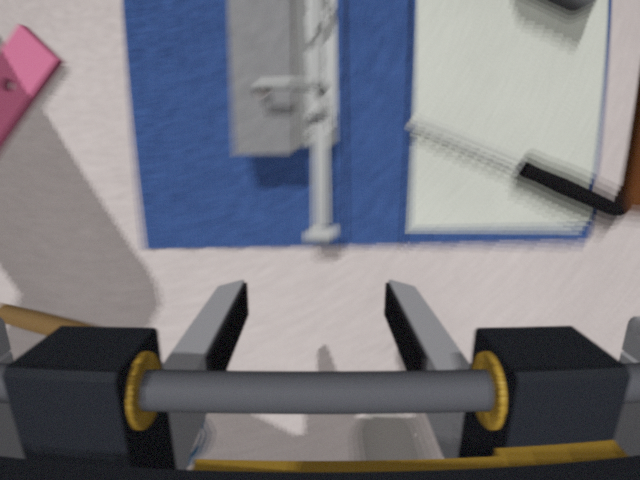

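```bash
python3 -m handwheel '{"delta_pos": [[0,0,0],[0,0,0],[0,0,0],[0,0,0],[0,0,0],[0,0,0],[0,0,0],[0,0,0]], "rotation": [[0,0,0],[0,0,0],[0,0,0],[0,0,0],[0,0,0],[0,0,0],[0,0,0],[0,0,0]], "claw": [-0.3,-0.3,-0.3,-0.3,-0.3,-0.3,-0.3,-0.3]}'
python3 - <<'E'
from h import *
import pickle
s=snap('wrist','w2.png');pickle.dump(s,open('w2.pkl','wb'))
print(proj(s,F(40,-148,30)),robot.get_obs())
E
```

```text
time: 2.2
tool_pos: [0.5781, -0.2622, 0.1604]
ee_rot: [3.142, 0.0, 0.064]
wrist_force: [-0.1, -0.3, 0.0]
width: 0.0611
[314.73272682 238.62936394] {'time': 2.25, 'joint_positions': array([-5.15006448e-01,  2.88067163e-01,  1.22560474e+00, -5.77780220e-05,
        1.62791303e+00, -5.79092770e-01]), 'qvel': array([-0.00095085, -0.00244859, -0.00015526,  0.00170971,  0.00023865,
       -0.00032693]), 'joint_torque': array([-2.49258819e-02, -4.22568941e+01, -3.00398934e+01,  5.14389575e-02,
        5.51218574e-02,  1.97773966e-05]), 'tool_pos': array([ 0.5781497 , -0.2621913 ,  0.16046338]), 'ee_rot': array([3.14154015e+00, 2.51053618e-05, 6.40830234e-02]), 'wrist_force': array([ 0.68734284, -0.00213971, -1.12096909]), 'wrist_torque': array([-0.0406798 , -0.07724796, -0.00379487]), 'width': 0.06117419453759176}
```

View pics/w2.png

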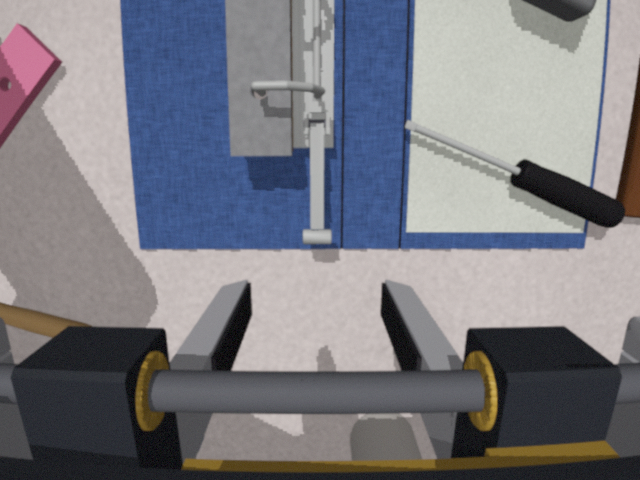

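```bash
python3 - <<'E'
from h import *
import pickle
s=pickle.load(open('w2.pkl','rb'))
print(onz(s,317,236.5,.030), 'edges',onz(s,140,248.5,.003),onz(s,585,247.5,.003),'exp',F(-115,-165,3),F(280,-165,3))
print('sample corners',onz(s,231,156,.042),onz(s,291.5,155,.042),'exp',F(-22,-85,42),F(22,-85,42))
E
```

```text
[ 0.5800443 -0.2603192  0.03     ] edges [ 0.42721167 -0.28682567  0.003     ] [ 0.82114258 -0.26056926  0.003     ] exp [ 0.42478823 -0.28901717  0.003     ] [ 0.81897955 -0.26375443  0.003     ]
sample corners [ 0.51394178 -0.20212027  0.042     ] [ 0.55759282 -0.19883034  0.042     ] exp [ 0.51248133 -0.20323302  0.042     ] [ 0.55639125 -0.20041894  0.042     ]
```

```bash
sed -i 's/^O=.*/O=np.array([0.5308,-0.115,0])/' h.py; python3 -m handwheel '{"delta_pos": [[2,-2,30],[0,0,35],[0,0,35],[0,0,30],[0,0,14],[0,0,0],[0,0,0],[0,0,0]], "rotation": [[0,0,0],[0,0,0],[0,0,0],[0,0,0],[0,0,0],[0,0,0],[0,0,0],[0,0,0]], "claw": [-0.3,-0.3,-0.3,-0.3,-0.3,-0.3,-0.3,-0.3]}'
python3 - <<'E'
from h import *
s=snap('wrist','w3.png')
E
```

```text
time: 3.25
tool_pos: [0.5811, -0.2608, 0.0184]
ee_rot: [3.14, -0.003, 0.064]
wrist_force: [0.3, 0.2, -0.0]
width: 0.0612
```

View pics/w3.png

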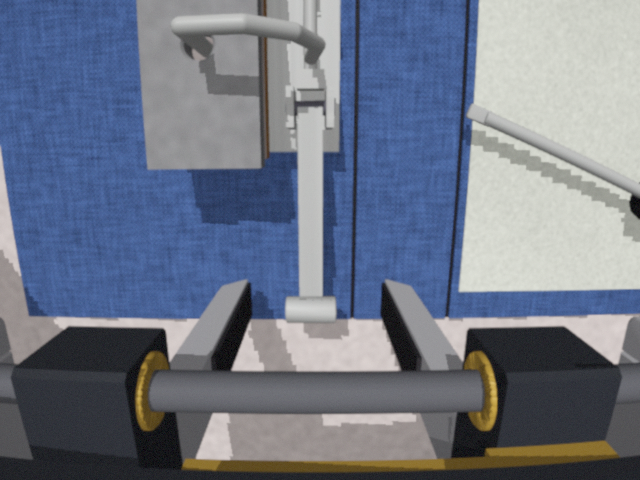

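```bash
python3 - <<'E'
from h import *
s=snap('wrist'); o=robot.get_obs()
print(onz(s,310.5,309,.030), o['tool_pos'],proj(s,o['tool_pos']-[0,0,-.012]))
E
```

```text
[ 0.57941808 -0.25994235  0.03      ] [ 0.580687   -0.2605028   0.01781586] [313.28011746 310.17413881]
```

```bash
python3 -m handwheel '{"delta_pos": [[-1,0,0],[0,0,0],[0,0,0],[0,0,0],[0,0,0],[0,0,0],[0,0,0],[0,0,0]], "rotation": [[0,0,0],[0,0,0],[0,0,0],[0,0,0],[0,0,0],[0,0,0],[0,0,0],[0,0,0]], "claw": [0.2,0.5,1,1,1,1,1,1]}'
python3 - <<'E'
from h import *
a=np.linspace(0,1.22,17)+.0697
y=-62-86.2*np.cos(a);z=24+86.2*np.sin(a)
print(np.c_[-np.diff(y),-np.diff(z)].round(1).tolist())
E
```

```text
time: 4.35
tool_pos: [0.5787, -0.2602, 0.0164]
ee_rot: [3.142, 0.001, 0.064]
wrist_force: [-2.1, -0.6, 0.4]
width: 0.0214
[[-0.7, -6.5], [-1.2, -6.5], [-1.7, -6.3], [-2.2, -6.2], [-2.6, -6.0], [-3.1, -5.8], [-3.5, -5.5], [-3.9, -5.3], [-4.3, -4.9], [-4.7, -4.6], [-5.0, -4.2], [-5.3, -3.8], [-5.6, -3.4], [-5.9, -3.0], [-6.1, -2.5], [-6.2, -2.1]]
```

```bash
python3 -m handwheel '{"delta_pos": [[0,-0.7,-6.5],[0,-1.2,-6.5],[0,-1.7,-6.3],[0,-2.2,-6.2],[0,-2.6,-6],[0,-3.1,-5.8],[0,-3.5,-5.5],[0,-3.9,-5.3]], "rotation": [[0,0,0],[0,0,0],[0,0,0],[0,0,0],[0,0,0],[0,0,0],[0,0,0],[0,0,0]], "claw": [1,1,1,1,1,1,1,1]}'
python3 -m handwheel '{"delta_pos": [[0,-4.3,-4.9],[0,-4.7,-4.6],[0,-5,-4.2],[0,-5.3,-3.8],[0,-5.6,-3.4],[0,-5.9,-3],[0,-6.1,-2.5],[0,-6.2,-2.1]], "rotation": [[0,0,0],[0,0,0],[0,0,0],[0,0,0],[0,0,0],[0,0,0],[0,0,0],[0,0,0]], "claw": [1,1,1,1,1,1,1,1]}'
python3 - <<'E'
from h import *
s=snap('wrist','w4.png');s=snap('scene','s4.png')
o=robot.get_obs();print(o['tool_pos'],o['wrist_force'],F(40,-87.5,87.3))
E
```

```text
time: 5.35
tool_pos: [0.5775, -0.2415, 0.065]
ee_rot: [3.141, 0.0, 0.064]
wrist_force: [-1.1, -2.3, -4.1]
width: 0.0214
time: 6.35
tool_pos: [0.5749, -0.1996, 0.0951]
ee_rot: [3.138, -0.001, 0.063]
wrist_force: [-4.4, -4.7, 2.0]
width: 0.0206
[ 0.57487704 -0.1986068   0.09539926] [-5.70233307 -2.75565318  2.61544825] [ 0.57631429 -0.19976261  0.0873    ]
```

View pics/w4.png

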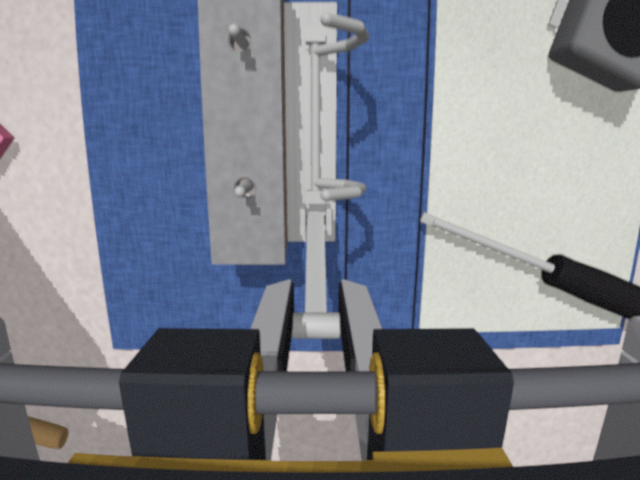

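View pics/s4.png

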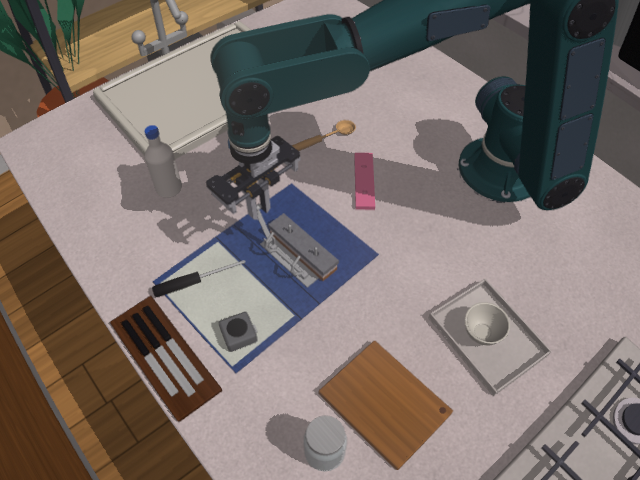

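```bash
python3 -m handwheel '{"delta_pos": [[0,0,0],[0,0,0],[0,0,0],[0,0,0],[0,0,-25],[0,0,-25],[0,0,-20],[0,0,-5]], "rotation": [[0,0,0],[0,0,0],[0,0,0],[0,0,0],[0,0,0],[0,0,0],[0,0,0],[0,0,0]], "claw": [0.3,0,-0.3,-0.3,-0.3,-0.3,-0.3,-0.3]}'
python3 - <<'E'
from h import *
T=F(0,0,0); T[2]=.16
td(T,.0665,1)
E
```

```text
time: 7.45
tool_pos: [0.5759, -0.1986, 0.1699]
ee_rot: [3.14, -0.003, 0.064]
wrist_force: [-0.7, 0.9, -0.3]
width: 0.0609
pos [[-39.7, -86.3, 9.7]]
rot each [ 0.0014 -0.0031 -0.0025] total [ 0.0014 -0.0031 -0.0025]
```

```bash
python3 -m handwheel '{"delta_pos": [[-10,-20,0],[-10,-22,2],[-10,-22,4],[-8,-16,4],[-2,-6,0],[0,0,0],[0,0,0],[0,0,0]], "rotation": [[0,0,-0.0025],[0,0,0],[0,0,0],[0,0,0],[0,0,0],[0,0,0],[0,0,0],[0,0,0]], "claw": [-0.35,-0.35,-0.35,-0.35,-0.35,-0.35,-0.35,-0.35]}'
python3 - <<'E'
from h import *
import pickle
s=snap('wrist','w5.png');pickle.dump(s,open('w5.pkl','wb'))
o=robot.get_obs();print(o['tool_pos'],o['ee_rot'])
for p in [(-22,85,42),(22,85,42),(22,-85,42),(-22,-85,42),(0,40,63),(0,-40,63)]: print(proj(s,F(*p)))
E
```

```text
time: 8.45
tool_pos: [0.5298, -0.1157, 0.1581]
ee_rot: [3.141, -0.0, 0.066]
wrist_force: [0.2, 0.1, -0.5]
width: 0.0632
[ 0.52970134 -0.11562483  0.15809042] [ 3.14138128e+00 -1.36002590e-04  6.58931170e-02]
[284.81726497 124.6408717 ]
[347.31609969 124.80133461]
[342.89037189 344.97832306]
[288.18129158 344.89535197]
[315.9641352 191.7550342]
[315.69273371 302.64540126]
```

View pics/w5.png

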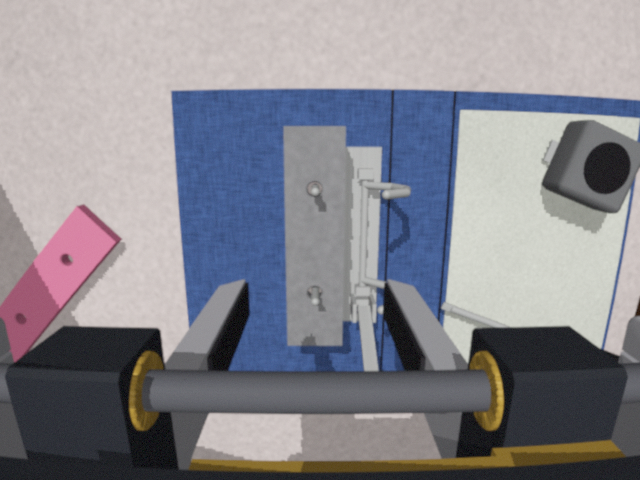

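```bash
python3 -m handwheel '{"delta_pos": [[1,-1,30],[0,0,35],[0,0,32],[0,0,20],[0,0,8],[0,0,0],[0,0,0],[0,0,0]], "rotation": [[0,0,0],[0,0,0],[0,0,0],[0,0,0],[0,0,0],[0,0,0],[0,0,0],[0,0,0]], "claw": [-0.35,-0.35,-0.35,-0.35,-0.35,-0.35,-0.35,-0.35]}'
python3 -m handwheel '{"delta_pos": [[0,0,0],[0,0,0],[0,0,0],[0,0,0],[0,0,0],[0,0,0],[0,0,0],[0,0,0]], "rotation": [[0,0,0],[0,0,0],[0,0,0],[0,0,0],[0,0,0],[0,0,0],[0,0,0],[0,0,0]], "claw": [-0.1,0,0.2,0.5,0.7,1,1,1]}'
python3 - <<'E'
from h import *
s=snap('wrist','w6.png');print(robot.get_obs()['tool_pos'])
E
```

```text
time: 9.5
tool_pos: [0.5312, -0.1144, 0.0343]
ee_rot: [3.141, -0.002, 0.066]
wrist_force: [0.1, -0.5, 0.3]
width: 0.0637
time: 10.5
tool_pos: [0.5302, -0.1141, 0.0332]
ee_rot: [3.141, 0.0, 0.067]
wrist_force: [-2.2, 0.3, 2.8]
width: 0.0438
[ 0.53026634 -0.11412742  0.03321158]
```

View pics/w6.png

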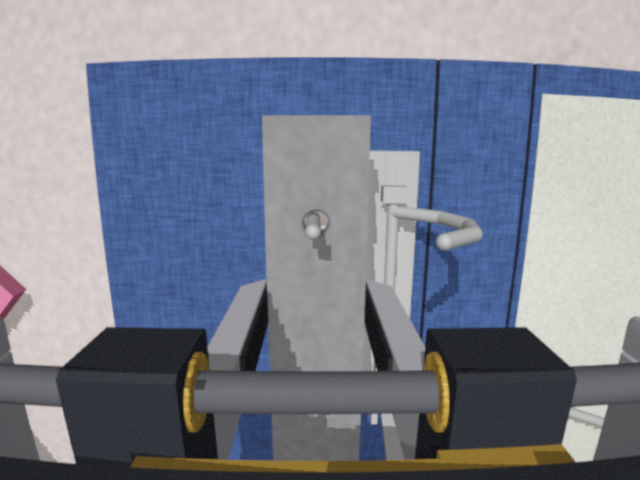

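```bash
python3 -m handwheel '{"delta_pos": [[0,0,-3],[0,0,-8],[0,0,-10],[0,0,-12],[0,0,-14],[0,0,-14],[0,0,-10],[0,0,-5]], "rotation": [[0,0,0],[0,0,0],[0,0,0],[0,0,0],[0,0,0],[0,0,0],[0,0,0],[0,0,0]], "claw": [1,1,1,1,1,1,1,1]}'
python3 - <<'E'
from h import *
s=snap('wrist','w7.png');s=snap('scene','s7.png');print(robot.get_obs()['tool_pos'],robot.get_obs()['width'])
td([.622,.2405,.11],.0645,12)
E
```

```text
time: 11.55
tool_pos: [0.5307, -0.1142, 0.1101]
ee_rot: [3.141, -0.001, 0.066]
wrist_force: [-0.5, -0.1, -1.5]
width: 0.0434
[ 0.53068544 -0.11418909  0.10975126] 0.043395555479467156
pos [[9.6, -29.0, -0.0], [9.6, -29.0, -0.0], [9.5, -29.0, -0.0], [9.5, -29.0, -0.0], [9.5, -29.0, -0.0], [9.5, -29.0, -0.0], [9.5, -29.0, -0.0], [9.5, -29.0, -0.0], [9.5, -29.0, -0.0], [9.5, -29.0, -0.0], [9.5, -29.0, -0.0], [9.5, -29.0, -0.0]]
rot each [ 0.     -0.0001  0.0002] total [ 0.0005 -0.001   0.002 ]
```

View pics/w7.png

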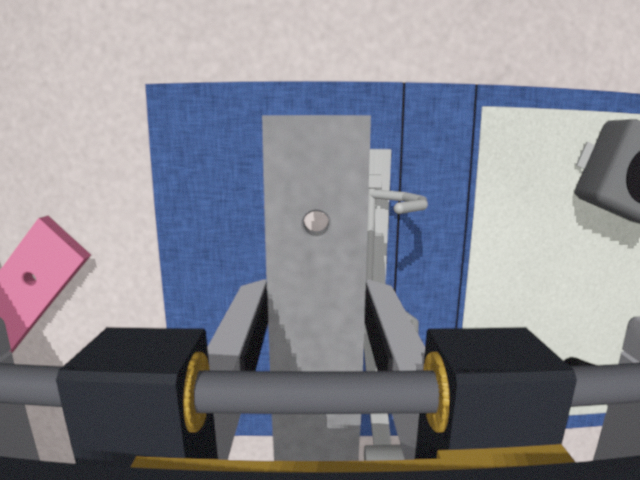

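View pics/s7.png

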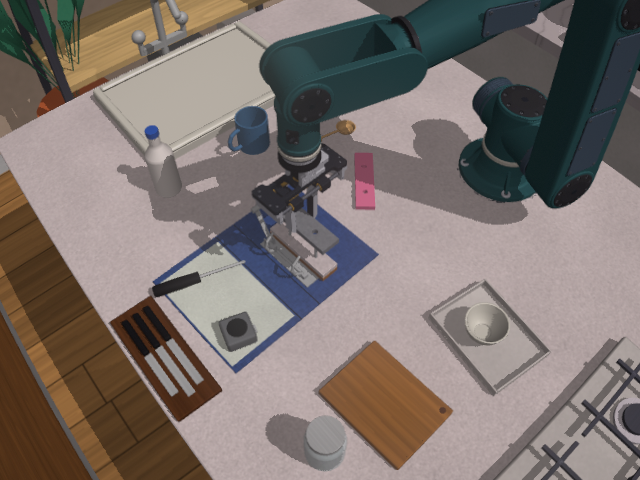

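```bash
python3 -m handwheel '{"delta_pos": [[3,-10,-5],[6,-18,-5],[9,-26,0],[10,-30,0],[10,-30,0],[10,-30,0],[10,-30,0],[10,-30,0]], "rotation": [[0,0,0],[0,0,0],[0,0,0],[0,0,0],[0,0,0],[0,0,0],[0,0,0],[0,0,0]], "claw": [1,1,1,1,1,1,1,1]}'
python3 -m handwheel '{"delta_pos": [[10,-30,0],[10,-30,0],[9,-28,0],[8,-24,0],[5,-16,0],[2,-8,0],[1,-4,0],[0,0,0]], "rotation": [[0,0,0],[0,0,0],[0,0,0],[0,0,0],[0,0,0],[0,0,0],[0,0,0],[0,0,0]], "claw": [1,1,1,1,1,1,1,1]}'
python3 - <<'E'
from h import *
s=snap('wrist','w8.png');import pickle;pickle.dump(s,open('w8.pkl','wb'));print(robot.get_obs()['tool_pos'],robot.get_obs()['ee_rot'],robot.get_obs()['width'])
E
```

```text
time: 12.65
tool_pos: [0.5847, 0.0966, 0.1191]
ee_rot: [-3.141, 0.0, 0.068]
wrist_force: [-0.2, -0.0, -1.6]
width: 0.0434
time: 13.65
tool_pos: [0.6202, 0.2363, 0.1191]
ee_rot: [3.141, 0.0, 0.066]
wrist_force: [-1.2, 1.0, -1.6]
width: 0.0438
[0.62024661 0.23607202 0.11911084] [3.14118114e+00 1.14667544e-04 6.57917354e-02] 0.043375083532769455
```

View pics/w8.png

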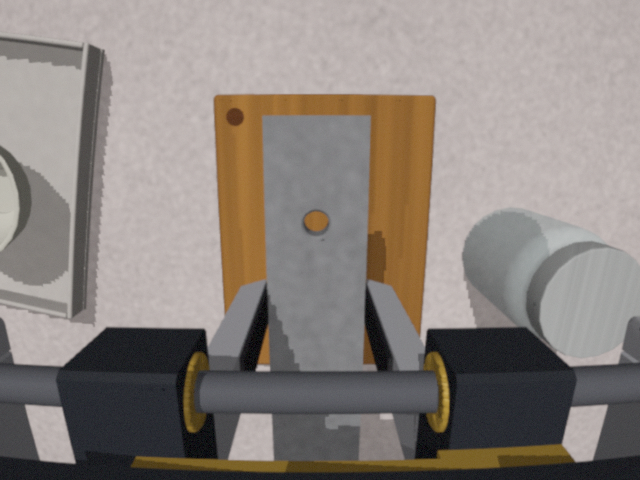

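```bash
python3 - <<'E'
from h import *
import pickle; s=pickle.load(open('w8.pkl','rb'))
a=onz(s,216,95,.018);b=onz(s,435,95,.018);c=onz(s,225,364,.018);print(a,b,np.linalg.norm(a-b),c)
ex=(b-a)/np.linalg.norm(b-a);ey=np.array([-ex[1],ex[0],0])
print('yaw',np.arctan2(ex[1],ex[0]),'centre',(a+b)/2-ey*.1)
E
```

```text
[0.54831605 0.33630291 0.018     ] [0.69337256 0.34625788 0.018     ] 0.14539770019604945 [0.55695837 0.13860827 0.018     ]
yaw 0.06852076556094902 centre [0.62769102 0.24151506 0.018     ]
```

```bash
python3 -m handwheel '{"delta_pos": [[3,-4,12],[0,0,18],[0,0,20],[0,0,18],[0,0,12],[0,0,8],[0,0,4],[0,0,1]], "rotation": [[0,0,0],[0,0,0],[0,0,0],[0,0,0],[0,0,0],[0,0,0],[0,0,0],[0,0,0]], "claw": [1,1,1,1,1,1,1,1]}'
python3 -m handwheel '{"delta_pos": [[0,0,1],[0,0,1],[0,0,1],[0,0,1],[0,0,1],[0,0,0],[0,0,0],[0,0,0]], "rotation": [[0,0,0],[0,0,0],[0,0,0],[0,0,0],[0,0,0],[0,0,0],[0,0,0],[0,0,0]], "claw": [1,1,1,1,1,1,1,1]}'
python3 - <<'E'
from h import *
o=robot.get_obs();print(o['tool_pos'],o['wrist_force']);snap('wrist','w9.png')
E
```

```text
time: 14.7
tool_pos: [0.6233, 0.2409, 0.0264]
ee_rot: [-3.142, -0.001, 0.066]
wrist_force: [0.1, -0.2, -0.8]
width: 0.044
time: 15.7
tool_pos: [0.623, 0.2409, 0.0214]
ee_rot: [3.142, -0.0, 0.066]
wrist_force: [-0.8, 0.0, 0.8]
width: 0.0441
[0.62301784 0.2408574  0.02135037] [-0.84288085  0.01596822  0.82566349]
```

View pics/w9.png

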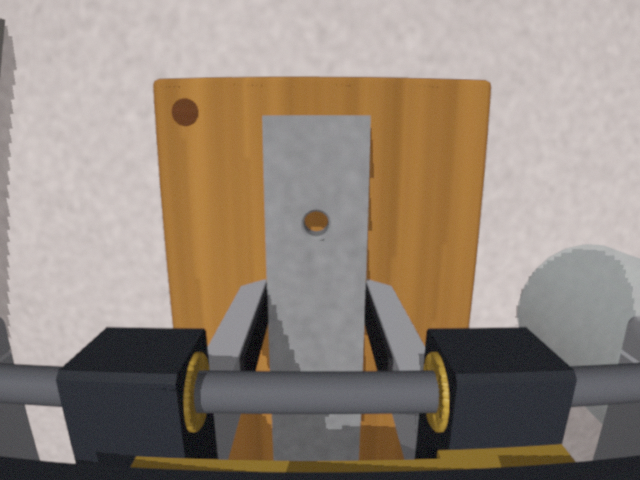

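```bash
python3 -m handwheel '{"delta_pos": [[0,0,0.5],[0,0,0.5],[0,0,0.5],[0,0,0],[0,0,0],[0,0,0],[0,0,0],[0,0,0]], "rotation": [[0,0,0],[0,0,0],[0,0,0],[0,0,0],[0,0,0],[0,0,0],[0,0,0],[0,0,0]], "claw": [1,1,1,1,1,1,1,1]}'
```

```text
time: 16.75
tool_pos: [0.623, 0.2409, 0.0213]
ee_rot: [3.142, -0.001, 0.067]
wrist_force: [-3.3, -0.7, 6.6]
width: 0.0434
```

```bash
python3 -m handwheel '{"delta_pos": [[0,0,-0.5],[0,0,0],[0,0,0],[0,0,0],[0,0,-10],[0,0,-30],[0,0,-40],[0,0,-40]], "rotation": [[0,0,0],[0,0,0],[0,0,0],[0,0,0],[0,0,0],[0,0,0],[0,0,0],[0,0,0]], "claw": [0.05,-0.1,-0.3,-0.3,-0.3,-0.3,-0.3,-0.3]}'
python3 - <<'E'
from h import *
o=robot.get_obs();print(o['tool_pos'],o['wrist_force']);snap('wrist','w10.png');snap('scene','s10.png')
T=F(40,-88,0);T[2]=.19;td(T,.0665,12)
E
```

```text
time: 17.75
tool_pos: [0.623, 0.2409, 0.142]
ee_rot: [-3.142, -0.001, 0.066]
wrist_force: [0.8, 0.9, -0.3]
width: 0.0611
[0.62303952 0.24088666 0.14196703] [ 0.75738731  0.9077945  -0.29977626]
pos [[-6.6, 36.5, -3.7], [-6.6, 36.5, -3.7], [-6.6, 36.5, -3.7], [-6.6, 36.5, -3.6], [-6.6, 36.5, -3.6], [-6.6, 36.5, -3.6], [-6.6, 36.5, -3.6], [-6.6, 36.5, -3.6], [-6.6, 36.5, -3.6], [-6.6, 36.5, -3.5], [-6.6, 36.5, -3.5], [-6.6, 36.5, -3.5]]
rot each [-0.0002 -0.0011  0.    ] total [-0.0028 -0.0128  0.0001]
```

View pics/w10.png

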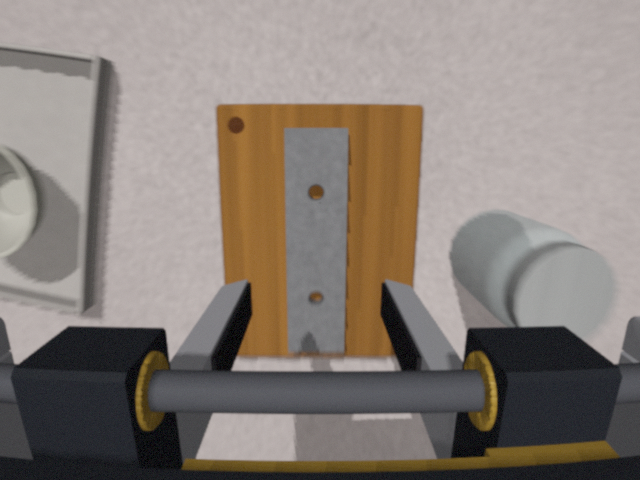

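View pics/s10.png

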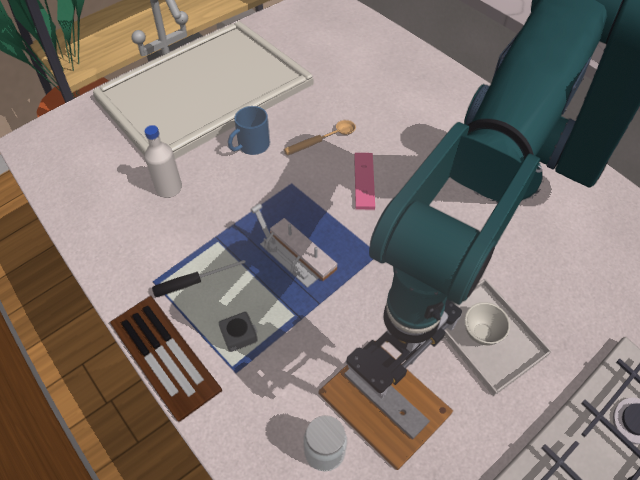

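```bash
python3 -m handwheel '{"delta_pos": [[-2,10,-20],[-4,22,-15],[-6,34,-8],[-7,40,0],[-8,42,0],[-8,42,0],[-8,42,0],[-8,42,0]], "rotation": [[0,0,0],[0,0,0],[0,0,0],[0,0,0],[0,0,0],[0,0,0],[0,0,0],[0,0,0]], "claw": [-0.3,-0.3,-0.3,-0.3,-0.3,-0.3,-0.3,-0.3]}'
python3 -m handwheel '{"delta_pos": [[-8,42,0],[-8,42,0],[-6,36,0],[-4,26,0],[-2,14,0],[0,4,0],[0,0,0],[0,0,0]], "rotation": [[0,0,0],[0,0,0],[0,0,0],[0,0,0],[0,0,0],[0,0,0],[0,0,0],[0,0,0]], "claw": [-0.3,-0.3,-0.3,-0.3,-0.3,-0.3,-0.3,-0.3]}'
python3 - <<'E'
from h import *
o=robot.get_obs();s=snap('wrist','w11.png');print(o['tool_pos'],o['ee_rot'],proj(s,F(40,-88,106)))
import pickle;pickle.dump(s,open('w11.pkl','wb'))
E
```

```text
time: 18.85
tool_pos: [0.589, -0.0387, 0.1829]
ee_rot: [3.141, 0.001, 0.065]
wrist_force: [0.3, 0.3, 0.8]
width: 0.061
time: 19.85
tool_pos: [0.5734, -0.2005, 0.1832]
ee_rot: [-3.141, -0.0, 0.068]
wrist_force: [-0.4, 1.0, -0.2]
width: 0.0608
[ 0.57344414 -0.20046093  0.18318356] [-3.14144750e+00 -1.00795452e-04  6.78282756e-02] [318.68260144 256.93908495]
```

View pics/w11.png

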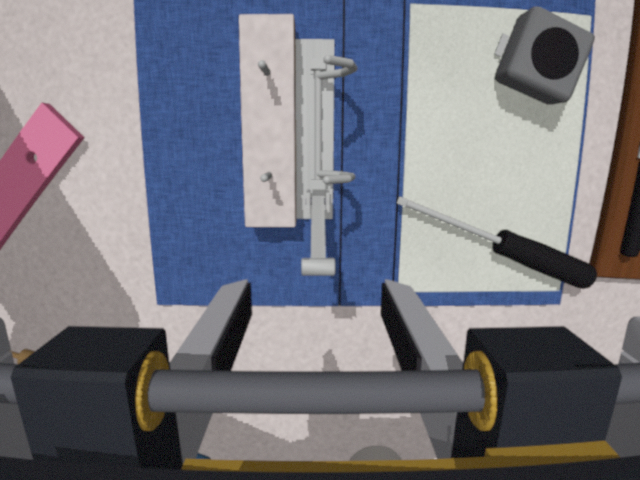

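```bash
python3 - <<'E'
from h import *
import pickle
s=pickle.load(open('w11.pkl','rb'))
for a in [0.9,1.0,1.05,1.1,1.15,1.2]:
    b=a+.0697; P=F(40,-62-86.2*np.cos(b),24+86.2*np.sin(b)); print(a,proj(s,P),P)
s=robot.snapshot('scene');cv2.imwrite('pics/s11.png',cv2.resize(s['color'][170:290,200:350,::-1],None,fx=5,fy=5,interpolation=cv2.INTER_CUBIC))
for a in [0.9,1.05,1.2]:
    b=a+.0697; P=F(40,-62-86.2*np.cos(b),24+86.2*np.sin(b)); print(a,(proj(s,P)-[200,170])*5)
print((proj(s,F(40,-62,24))-[200,170])*5)
E
```

```text
0.9 [318.35677213 284.24665744] [ 0.57780128 -0.22296516  0.09509053]
1.0 [318.468751   276.24489831] [ 0.57733179 -0.21563943  0.09960226]
1.05 [318.52486503 271.7526554 ] [ 0.57708682 -0.21181698  0.10157739]
1.1 [318.5807246  266.94419641] [ 0.57683584 -0.2079008   0.10335861]
1.15 [318.63605969 261.83140649] [ 0.57657948 -0.20390067  0.10494147]
1.2 [318.69058937 256.42897311] [ 0.57631839 -0.19982659  0.10632203]
0.9 [253.41973932 181.89818934]
1.05 [269.14218535 187.22618051]
1.2 [286.83747797 196.49920273]
[341.63198332 351.05671779]
```

View pics/s11.png

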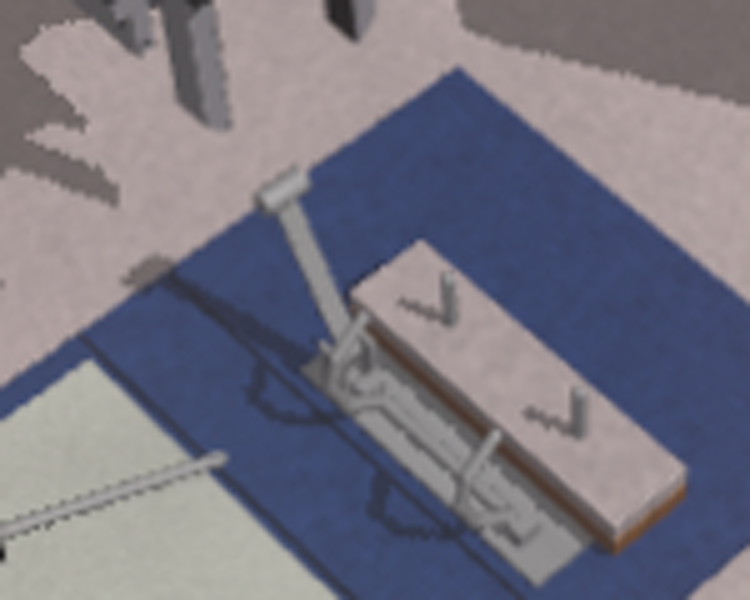

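```bash
python3 - <<'E'
from h import *
import pickle
s=pickle.load(open('w11.pkl','rb'))
s['eye']=np.array(s['eye'])+np.array([.5749-.57344,-.1996+.20046,.0951-.18318])
for a in [0.9,1.0,1.05,1.1,1.15,1.2]:
    b=a+.0697; P=F(40,-62-86.2*np.cos(b),24+86.2*np.sin(b)); print(a,proj(s,P))
# static refs: post tops and sample corners in w4
for p,q in [((0,40,63),(236,31)),((0,-40,63),(243,188)),((-22,-85,42),(212,264)),((22,-85,42),(285,263))]: print(proj(s,F(*p)),q)
s=pickle.load(open('w11.pkl','rb'))
for p,q in [((0,40,63),(262,65)),((0,-40,63),(265,177)),((-21,-83,30),(246,227)),((21,-83,30),(295,226)),((-115,-165,3),(157,304))]: print(proj(s,F(*p)),q)
E
python3 - <<'E'
import cv2
a=cv2.imread('pics/w4.png');cv2.imwrite('pics/c4.png',cv2.resize(a[170:370,220:420],None,fx=3,fy=3))
a=cv2.imread('pics/w11.png');cv2.imwrite('pics/c11.png',cv2.resize(a[150:350,220:420],None,fx=3,fy=3))
E
```

```text
0.9 [316.53629048 345.68915505]
1.0 [316.63881289 336.23052905]
1.05 [316.69243333 330.67525411]
1.1 [316.74735314 324.56993376]
1.15 [316.80332914 317.92133239]
1.2 [316.86008804 310.74189561]
[235.69866102  29.25285235] (236, 31)
[240.35427484 192.43748133] (243, 188)
[213.15786181 263.60845434] (212, 264)
[286.33969096 263.9891805 ] (285, 263)
[261.84737922  62.92888852] (262, 65)
[264.01437828 177.84127008] (265, 177)
[245.09508211 226.56469964] (246, 227)
[295.23512605 226.71818039] (295, 226)
[156.44079953 304.55899948] (157, 304)
```

View pics/c4.png

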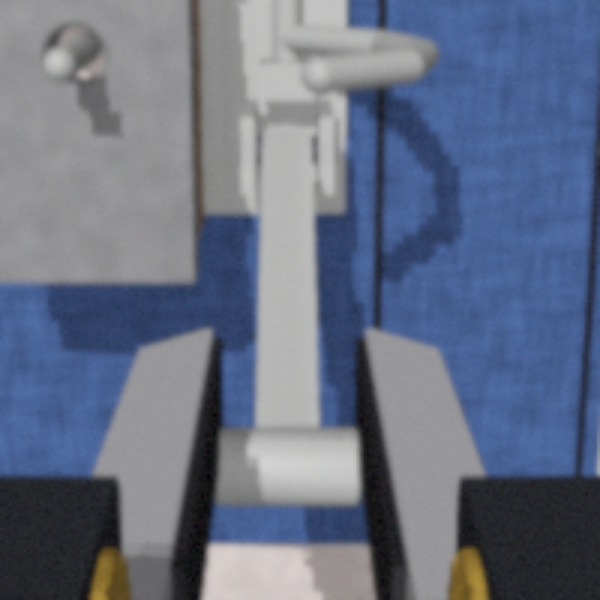

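View pics/c11.png

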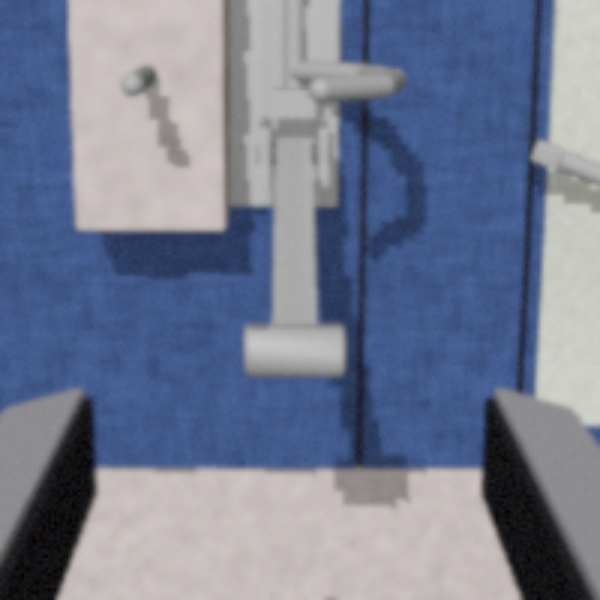

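```bash
python3 - <<'E'
from h import *
s=robot.snapshot('scene')
pr=lambda *p:((proj(s,F(*p))-[200,170]+.5)*5).round(1)
for p,q in [((0,-40,63),(448,273)),((0,40,63),(578,388)),((-21,-83,30),(420,242)),((-21,83,30),(686,468)),((21,83,30),(614,532)),((21,-83,30),(352,295)),((-115,-165,3),(459,68))]: print(pr(*p),q)
for a in [0.9,1.0,1.05,1.1,1.15,1.2]:
    b=a+.0697; print(a,pr(40,-62-86.2*np.cos(b),24+86.2*np.sin(b)))
E
```

```text
[444.4 276.8] (448, 273)
[575.6 390.7] (578, 388)
[417.9 239.2] (420, 242)
[684.5 469.8] (686, 468)
[610.9 529.3] (614, 532)
[345.  292.1] (352, 295)
[455.4  66.7] (459, 68)
0.9 [255.9 184.4]
1.0 [266.2 187.5]
1.05 [271.6 189.7]
1.1 [277.3 192.4]
1.15 [283.2 195.5]
1.2 [289.3 199. ]
```

```bash
python3 -m handwheel '{"delta_pos": [[3,7.5,20],[0,0,30],[0,0,26],[0,0,14],[0,0,6],[0,0,0],[0,0,0],[0,0,0]], "rotation": [[0,0,0],[0,0,0],[0,0,0],[0,0,0],[0,0,0],[0,0,0],[0,0,0],[0,0,0]], "claw": [-0.3,-0.3,-0.3,-0.3,-0.3,0,0.5,1]}'
python3 -m handwheel '{"delta_pos": [[0,0,0],[0,0,0],[0,0,0],[0,0,0],[0,0,0],[0,0,0],[0,0,0],[0,0,0]], "rotation": [[0,0,0],[0,0,0],[0,0,0],[0,0,0],[0,0,0],[0,0,0],[0,0,0],[0,0,0]], "claw": [1,1,1,1,1,1,1,1]}'
python3 - <<'E'
from h import *
s=snap('wrist','w12.png');o=robot.get_obs();print(o['tool_pos'])
for A in [1.05,1.1,1.15,1.2]:
    b=A+.0697;print(A,proj(s,F(40,-62-86.2*np.cos(b),24+86.2*np.sin(b))))
a=np.linspace(1.1,0,17)+.0697
y=-62-86.2*np.cos(a);z=24+86.2*np.sin(a)
print(np.c_[-np.diff(y),-np.diff(z)].round(1).tolist())
E
```

```text
time: 21.0
tool_pos: [0.5774, -0.209, 0.0883]
ee_rot: [3.14, -0.002, 0.067]
wrist_force: [0.0, 1.0, 0.2]
width: 0.0343
time: 22.0
tool_pos: [0.5755, -0.209, 0.0877]
ee_rot: [3.141, 0.003, 0.066]
wrist_force: [-5.1, 0.1, 4.8]
width: 0.0213
[ 0.57549193 -0.20897759  0.08772964]
1.05 [316.77945588 318.53630762]
1.1 [316.81303293 311.90166505]
1.15 [316.84784142 304.69022708]
1.2 [316.88372682 296.91637407]
[[5.4, 2.5], [5.2, 2.9], [5.0, 3.2], [4.7, 3.5], [4.5, 3.9], [4.2, 4.2], [3.9, 4.4], [3.6, 4.7], [3.3, 4.9], [2.9, 5.2], [2.6, 5.3], [2.2, 5.5], [1.8, 5.6], [1.4, 5.8], [1.0, 5.8], [0.6, 5.9]]
```

View pics/w12.png

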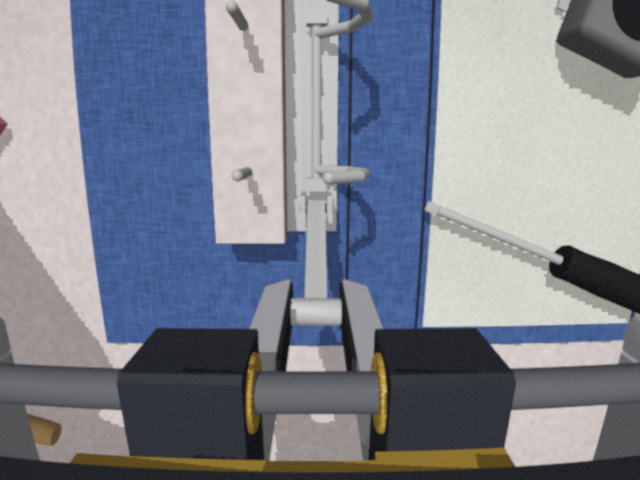

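```bash
python3 -m handwheel '{"delta_pos": [[0,5.4,2.5],[0,5.2,2.9],[0,5,3.2],[0,4.7,3.5],[0,4.5,3.9],[0,4.2,4.2],[0,3.9,4.4],[0,3.6,4.7]], "rotation": [[0,0,0],[0,0,0],[0,0,0],[0,0,0],[0,0,0],[0,0,0],[0,0,0],[0,0,0]], "claw": [1,1,1,1,1,1,1,1]}'
python3 -m handwheel '{"delta_pos": [[0,3.3,4.9],[0,2.9,5.2],[0,2.6,5.3],[0,2.2,5.5],[0,1.8,5.6],[0,1.4,5.8],[0,1,5.8],[0,0.6,5.5]], "rotation": [[0,0,0],[0,0,0],[0,0,0],[0,0,0],[0,0,0],[0,0,0],[0,0,0],[0,0,0]], "claw": [1,1,1,1,1,1,1,1]}'
python3 - <<'E'
from h import *
s=snap('wrist','w13.png');o=robot.get_obs();print(o['tool_pos'])
for A in [0,.1,.2,.3]:
    b=A+.0697;print(A,proj(s,F(40,-62-86.2*np.cos(b),24+86.2*np.sin(b))))
E
```

```text
time: 23.05
tool_pos: [0.578, -0.2461, 0.0589]
ee_rot: [3.14, 0.002, 0.066]
wrist_force: [-6.3, -1.1, 7.0]
width: 0.0213
time: 24.05
tool_pos: [0.5791, -0.2641, 0.0155]
ee_rot: [3.136, 0.002, 0.065]
wrist_force: [-6.6, -5.5, 5.5]
width: 0.0213
[ 0.57914    -0.26412978  0.01466536]
0 [316.52689769 305.01504689]
0.1 [316.55512483 310.69577374]
0.2 [316.59136978 314.83542479]
0.3 [316.63666253 317.13216059]
```

View pics/w13.png

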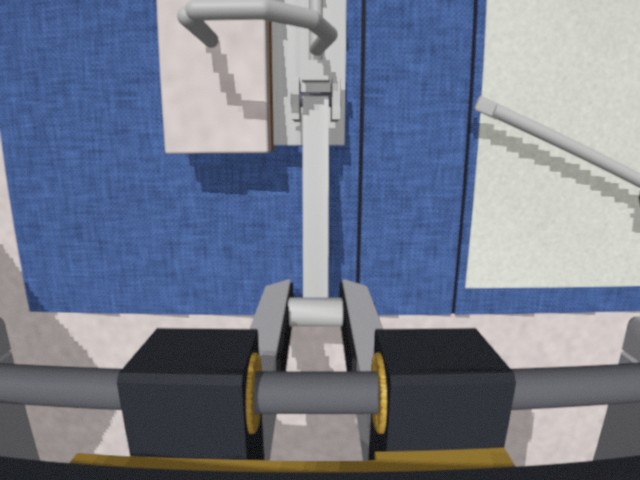

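```bash
python3 -m handwheel '{"delta_pos": [[0,0,0],[0,0,0],[0,0,-10],[0,-2,-20],[0,-2,-20],[0,0,0],[0,0,0],[0,0,0]], "rotation": [[0,0,0],[0,0,0],[0,0,0],[0,0,0],[0,0,0],[0,0,0],[0,0,0],[0,0,0]], "claw": [0,0,0,0,0.3,0.7,1,1]}'
python3 -m handwheel '{"delta_pos": [[0,0,0],[0,0,0],[0,0,0],[0,0,6],[0,0,8],[0,0,6],[0,0,3],[0,0,0]], "rotation": [[0,0,0],[0,0,0],[0,0,0],[0,0,0],[0,0,0],[0,0,0],[0,0,0],[0,0,0]], "claw": [1,1,1,1,1,1,1,1]}'
```

```text
time: 25.1
tool_pos: [0.5794, -0.2566, 0.0631]
ee_rot: [-3.141, 0.002, 0.066]
wrist_force: [-1.1, 1.5, -0.2]
width: 0.0105
time: 26.1
tool_pos: [0.5799, -0.2568, 0.041]
ee_rot: [-3.141, -0.0, 0.066]
wrist_force: [-0.6, 0.8, -0.3]
width: 0.0007
```

```bash
python3 -m handwheel '{"delta_pos": [[0,3,0],[0,0,1],[0,0,2],[0,0,2],[0,0,2],[0,0,2],[0,0,1],[0,0,0]], "rotation": [[0,0,0],[0,0,0],[0,0,0],[0,0,0],[0,0,0],[0,0,0],[0,0,0],[0,0,0]], "claw": [1,1,1,1,1,1,1,1]}'
```

```text
time: 27.1
tool_pos: [0.5806, -0.2607, 0.0352]
ee_rot: [3.139, -0.002, 0.066]
wrist_force: [-5.0, 0.5, 14.6]
width: 0.0005
```

```bash
python3 -m handwheel '{"delta_pos": [[0,0,-5],[0,0,-15],[0,0,-30],[0,-5,-40],[0,-10,-35],[0,-10,-10],[0,0,0],[0,0,0]], "rotation": [[0,0,0],[0,0,0],[0,0,0],[0,0,0],[0,0,0],[0,0,0],[0,0,0],[0,0,0]], "claw": [1,1,1,1,1,1,1,1]}'
python3 - <<'E'
from h import *
s=snap('wrist','w14.png');o=robot.get_obs();print(o['tool_pos'],o['wrist_force'])
for A in [0,.1,.2,.3]:
    b=A+.0697;print(A,proj(s,F(40,-62-86.2*np.cos(b),24+86.2*np.sin(b))))
snap('scene','s14.png')
E
```

```text
time: 28.1
tool_pos: [0.5776, -0.2345, 0.1638]
ee_rot: [-3.14, 0.003, 0.067]
wrist_force: [-0.9, -0.4, -0.7]
width: 0.0003
[ 0.57757    -0.23463529  0.16366027] [-0.87815001 -0.44367459  0.04277389]
0 [316.02342605 269.14766374]
0.1 [316.00840165 271.10858211]
0.2 [315.9965649  272.06031985]
0.3 [315.9883085  271.90708733]
```

View pics/w14.png

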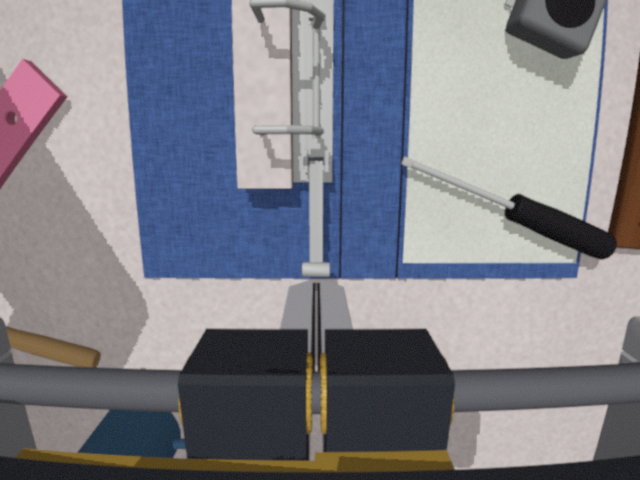

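View pics/s14.png

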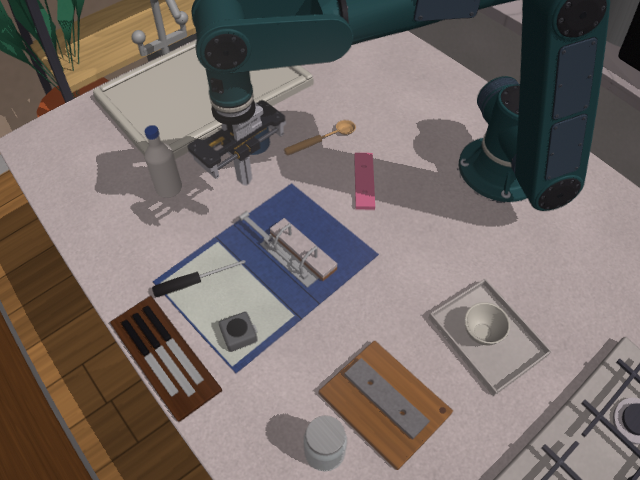

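```bash
python3 - <<'E'
from h import *
o=robot.get_obs();print(o['time'],o['wrist_force']);print(robot.close_job())
E
```

```text
28.2 [-0.18742051  0.05075599 -0.06676333]
the job is handed in; nothing more can be done
None
```

I lifted the lever, which opened the rings, and set the grey sample down on the wooden board. I then pulled and pressed the lever down again and backed off. The job was handed in at 28.2 s, and the hand-in reports no verdict.

**What the last checks showed**
- **Lever down:** the final press met its stop at about 15 N, with the fingertips at z = 35 mm. The roll's top is at 36 mm when the lever is fully down. The last pictures show the rings closed over the posts.
- **Sample:** it lies flat on the board, about 4 mm from the centre I measured, and it was in contact with the board before I let go.
- **Bystanders:** those in view in the last pictures look unmoved. The mug is mostly hidden behind the gripper in the last scene view.
- **Robot:** it was clear of everything, with a wrist force of about 0.2 N.

**What disagreed**
- **Lever not at its upper stop:** the roll slipped a little between the pads during the lift. Wrist and scene pictures put the lever at about 1.10 rad, above the 1.05 rad needed but short of the 1.2 rad stop. I noticed this only after the sample was on the board, so I could not push it further. If the image estimate is off by more than 0.05 rad, step 1 would have failed.
- **Camera offset:** the scene and top views differed by up to 7 mm in y, so I used the wrist camera for the final positions.

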